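# Cap the open dust port and hold the bayonet cap home

### The job

The dust manifold on the carving bench has two upright ports: the one whose gate blade is pulled out is open. Pick up the knurled cap, set it mouth down on the open port, turn it until its hidden keyways drop over the pins, push it fully home against the spring seal and finish while still holding it pushed home. Leave everything else on the bench where it is.

Things in the scene. Friction and masses are not known exactly. Their poses are not given: they have to be found in the camera images.
- cap: dark steel knurled round cap, red disc on top, standing mouth down; 50 mm diameter, 47.5 mm tall, 0.1 to 0.2 kg. Origin: centre of its open mouth (underside), z up. Bore 35 mm diameter, 33.5 mm deep. Misaligned, its rim rides on the pins 15 mm above the flange; aligned it drops, meets the seal disc with its rim 7.5 mm above the flange, and is home when the rim is on the flange
- cap_top (a point): centre of the cap's closed top, 47.5 mm above its mouth. Inside the bore are four hidden keyways, 9 mm wide at the bore, wider further out, to 22.5 mm from the axis, 90 degrees apart, running the whole depth of the bore: within any quarter turn they come over the pins once, with about 0.08 rad play either way. Nothing outside shows where they are
- manifold: grey painted dust manifold fixed to the bench, 140 (x) x 290 (y) x 60 mm, with a steel duct stub on its +y end (to 192 mm from the centre); origin under its centre, z up; its +y is left as seen from the robot
- port_left (a point): centre of the top face of the landing flange of the left port (manifold's +y side), 64 mm above the bench; axes as the manifold's. From here a 32 mm diameter spigot stands 32 mm up; the black sprung seal disc (24 mm) in its end reaches 41 mm up when free
- port_right (a point): centre of the top face of the landing flange of the right port (manifold's -y side), 64 mm above the bench; axes as the manifold's. From here a 32 mm diameter spigot stands 32 mm up; the black sprung seal disc (24 mm) in its end reaches 41 mm up when free
- pins_left (a point): centre of the two brass pins of the left port, in line, one on each side, on its axis, 12 mm above the flange: 6 mm thick, level, sticking out to 20.5 mm from the axis (top 15 mm above the flange). Which way they point is random (0 to 90 degrees from the manifold's x), differs between the ports and is not reported: this point's axes are just the manifold's
- pins_right (a point): centre of the two brass pins of the right port, in line, one on each side, on its axis, 12 mm above the flange: 6 mm thick, level, sticking out to 20.5 mm from the axis (top 15 mm above the flange). Which way they point is random (0 to 90 degrees from the manifold's x), differs between the ports and is not reported: this point's axes are just the manifold's
- plunger_left (a joint): how far the sprung seal disc of the left port is pushed down, m: 0 free, 0.0075 when the cap is fully home; pushing it takes 3 N at first, about 9 N (less the cap's weight) with the cap home; springs back when let go
- plunger_right (a joint): how far the sprung seal disc of the right port is pushed down, m: 0 free, 0.0075 when the cap is fully home; pushing it takes 3 N at first, about 9 N (less the cap's weight) with the cap home; springs back when let go
- gate_out: the gate blade that is pulled out (its port is open): yellow blade with orange bar grip, sticking out 80 mm from the manifold's far (+x) side, 18 to 42 mm above the bench; fixed. Origin: on that side at bench height, 70 mm in the manifold's +x from the axis of the port it belongs to
- gate_in: the gate blade that is pushed in (its port is shut): only its orange bar grip shows, 13 mm out from the manifold's far (+x) side; fixed. Origin: as for gate_out, 70 mm in the manifold's +x from the axis of its own port
- mallet: turned wooden carving mallet standing on its head, 84 mm across, 230 mm tall; to be left alone
- gouge_wide: wood-handled carving gouge with 18 mm blade, 252 mm long, lying near the robot; to be left alone
- gouge_fine: wood-handled carving gouge with 9 mm blade, 252 mm long, lying down; to be left alone
- glue: white glue bottle with orange cap, 60 mm across, 170 mm tall; to be left alone
- sander: cork sanding block, 110 x 60 x 30 mm; to be left alone
- mug: blue ceramic mug, 80 mm across, 90 mm tall; to be left alone
Mind the look-alikes: they are no part of the job. There is more than one size of the cap; the one meant has the size given above.

How it is judged:
By the outcome, as a careful person would: the job done as asked, in the order asked, and still so for the second after the job is handed in, while the arm keeps its last pose, push and grip.
It also fails if it takes over 51 s, if anything falls off the work surface, if the arm or the gripper's body presses on something with over 40 N, if the wrist force passes 120 N, or if a joint passes its speed limit or range.

### The arm

A 6-joint arm with a two-finger parallel gripper is mounted at the origin on the work surface. World frame = base frame: x ahead of the robot, y to its left, z up, the work surface at z = 0. Lengths are in m, angles in degrees, forces in N, time in s.
With the tool pointing down it reaches from about 0.25 to 0.725 m from the base axis. Payload 9.7 kg.
Tool frame: the origin (TCP) lies between the finger pads; the fingertips stand 19 mm ahead of it and the grasp point (between the pads) is the TCP; z points along the fingers, y is the line along which they close (so a half turn about z gives the same grasp; the last joint's range is limited). The gripper opens to 85 mm and grips with 20 to 120 N. Pads are 22 mm wide; open, the fingers measure 114 mm over their backs; the gripper's body (76 mm by 85 mm) begins 54 mm behind the grasp point. The pads swing forward as they close: fully open they stand 13 mm farther back than shut.
Start: joints at [-65.374, 4.979, 10.078, 95.1, 0, 90], TCP at [0.229, -0.5, 0.25] pointing down, gripper open.
Joint ranges: [-179.16, 179.16], [-48.56, 103.87], [-65.8, 70.77], [-126.05, 130.52], [-82.76, 87.17], [-180, 180]. Speed limits (degrees/s): [127.2, 127.2, 147.25, 180, 180, 180].

### API

Orientations are given as [roll, pitch, yaw] about the fixed x, y, z axes, in that order (R = Rz(yaw) Ry(pitch) Rx(roll)).
In Python, from workcell import telemetry, camera, calibration, workorder gives the robot as it stands.
- The arm moves only by the tool play_rows, never from a script. Its argument "increments" is a list of rows, each a list of 3 entries, a list of its own where there are three numbers: the shift along the tool's x, y, z in mm, then the turn, a rotation vector about the tool's x, y, z in degrees, then the closure, from 0 (fully open) to 1 (shut). In form: [[[x, y, z], [ax, ay, az], jaw], ...]. A call has 1 to 20 rows; each row is the pose to reach, as a shift and turn from the pose commanded when the call began, along the tool's axes at that moment; what a row does not reach only later rows make up. A row lasts 1/10 s, in which the tool goes at most 50 mm and 8.59 degrees, less where a joint would pass 70% of its speed; a pose out of reach is approached as far as the arm can. A call with a gripper value outside its range is refused whole. The fingers move at their own pace and stop on an object; "grip_force" is the grip in N (left out, the last holds). Time passes only in rows, so rows that repeat a pose let the fingers close. It gives the time, the measured TCP pose, the force, the opening and the grip force at its end, in the units of the state.
- telemetry.get_obs(): the state, without advancing time (a new reading comes with each control period).
- camera(name): name is "scene" or "top"; returns (picture, depth): 480x640x3 uint8, red, green, blue; 480x640 float32, m along the optical axis (not along the pixel's ray), 0 where there is no reading.
- calibration(name): a dict with "vertical_fov" (degrees; the focal length in pixels is half the picture's height over the tangent of half this angle, whatever the lens; pixels are square), "cx", "cy" (the principal point, pixels), "rvec" (rotation vector, rad) and "tvec" (3), from world to camera coordinates, as OpenCV has them. Camera axes: x right, y down, z forward; pixel columns grow to the right and rows downward; lengths in m; the calibration is good to about 2 mm. A picture is of the moment at which its call begins. calibration takes no time and is no camera call.
- workorder.job_done(): hands the job in; it is judged then, once.
The state is a dict: "time": time; "q": joint angles; "qd": joint speeds; "joint_efforts": joint torques, N m; "ee_pos": TCP position; "tcp_rot": TCP orientation; "wrist_force": force on the tool from outside, world axes, zero at the start; "torque": the same for the moment, N m; "opening": finger opening in m; "grasp_force": force on a finger pad.
Only numpy, scipy, OpenCV 4.12 (cv2) and the standard library are available. Lean on these libraries where they do the work, as an engineer would, in place of code of your own. Each camera call takes 0.05 s, during which the arm holds its last target. There are 200 camera calls.

## Working session

There is one attempt and no reset: what is moved stays moved. The work goes in short steps, Python scripts to look and compute and a tool call to move; the robot and the scene stay as the last step left them, time stands still between calls to the robot, and variables do not carry over. Pictures are saved under pics/ and viewed, at most 10 in all, crops included, and the job is handed in when it is done.

Besides the shell and the picture viewer there is one more tool, called after ">>>" in YAML: its name, and indented under it one key for each argument. play_rows: Moves the arm, as the interface text tells. Its arguments: {"type":"object","properties":{"increments":{"type":"array"},"grip_force":{"type":"number"}},"required":["increments"]}

```bash
mkdir -p pics
cat > h.py <<'E'
import numpy as np, cv2
from workcell import telemetry, camera, calibration, workorder
def K(n):
    c=calibration(n); f=240/np.tan(np.radians(c["vertical_fov"])/2)
    R=cv2.Rodrigues(np.array(c["rvec"],float))[0]; return f,c["cx"],c["cy"],R,np.array(c["tvec"],float)
def ray(n,u,v):
    f,cx,cy,R,t=K(n); return -R.T@t, R.T@np.array([(u-cx)/f,(v-cy)/f,1])
def pz(n,u,v,z):
    o,d=ray(n,u,v); return o+d*(z-o[2])/d[2]
def pd(n,u,v,D):
    o,d=ray(n,u,v); return o+d*D[int(v),int(u)]
def cloud(n,D):
    f,cx,cy,R,t=K(n); v,u=np.mgrid[:480,:640]
    P=np.stack([(u-cx)/f*D,(v-cy)/f*D,D],-1)-t
    return P@R
def proj(n,p):
    f,cx,cy,R,t=K(n); q=R@np.array(p)+t; return q[0]/q[2]*f+cx,q[1]/q[2]*f+cy
E
python3 - <<'E'
from h import *
for n in("scene","top"):
    p,d=camera(n); cv2.imwrite(f"pics/{n}1.png",p[...,::-1]); np.save(f"{n}1.npy",d); print(n,calibration(n))
print(telemetry.get_obs())
E
```

```text
scene {'vertical_fov': 45.516511382525266, 'cx': 315.8602641410025, 'cy': 235.86203593351888, 'rvec': array([ 2.14357303,  0.79516521, -0.3575552 ]), 'tvec': array([-0.40669654, -0.19993493,  1.65811717])}
top {'vertical_fov': 54.06099491077873, 'cx': 326.0586802450873, 'cy': 243.41410537517885, 'rvec': array([ 2.16535197, -2.10002804,  0.20962492]), 'tvec': array([-0.03692539,  0.56882989,  1.1106425 ])}
{'time': 0.1, 'q': array([-6.53757615e+01,  5.00845061e+00,  1.00391181e+01,  9.50993523e+01,
        1.00963666e-03,  8.99992796e+01]), 'qd': array([ 0.10802555, -0.11844246,  0.11558828, -0.00248443,  0.04617845,
       -0.01727199]), 'joint_efforts': array([ 2.01670091e-04, -5.21559799e+01,  4.65655768e+01,  1.60843640e-02,
       -5.51682433e-05, -2.28323319e-05]), 'ee_pos': array([ 0.22909521, -0.49981734,  0.24965025]), 'tcp_rot': array([-1.79931315e+02, -1.01049954e-03,  2.46249577e+01]), 'wrist_force': array([-0.4166229 , -0.16391786, -1.01467532]), 'torque': array([0.00231912, 0.01306799, 0.0452215 ]), 'grasp_force': 0.0, 'opening': 0.08466572998682736}
```

View pics/scene1.png

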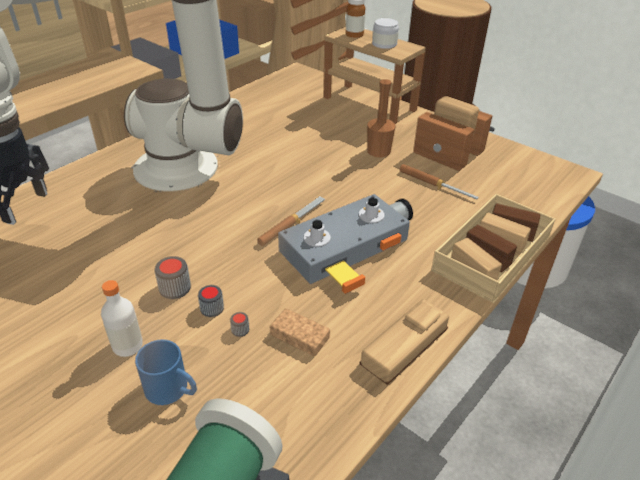

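View pics/top1.png

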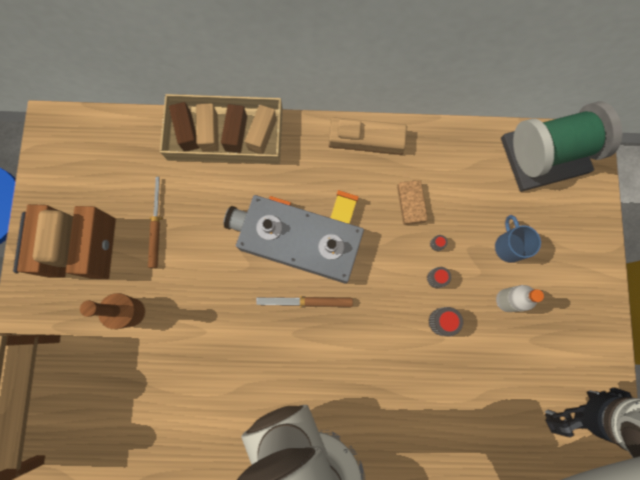

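Three cap candidates in the top view: (440,243), (440,277) and (447,321). In the scene view they are at (240,322), (211,299) and (172,276). The yellow blade sits by the port at top (332,245), the right port, so that one is open. Next I measure the sizes and enlarge the view.

Run:
```python
from h import *
D={n:np.load(n+"1.npy") for n in("scene","top")}; I={n:cv2.imread(f"pics/{n}1.png") for n in D}
for n,cs in {"top":[(440,243),(440,277),(447,321)],"scene":[(240,322),(211,299),(172,276)]}.items():
    C=cloud(n,D[n]); hsv=cv2.cvtColor(I[n],cv2.COLOR_BGR2HSV)
    red=((hsv[...,0]<6)|(hsv[...,0]>174))&(hsv[...,1]>170)&(hsv[...,2]>90)
    for u,v in cs:
        m=np.zeros_like(red); m[v-22:v+22,u-22:u+22]=red[v-22:v+22,u-22:u+22]
        P=C[m]; vv,uu=np.nonzero(m); print(n,(u,v),"red px",uu.mean().round(1),vv.mean().round(1),m.sum(),P.mean(0).round(4),"span",np.ptp(P,axis=0).round(4))
        w=C[v-30:v+30,u-30:u+30].reshape(-1,3); c=P.mean(0)
        t=w[(np.abs(w[:,2]-c[2])<.004)&(np.hypot(*(w[:,:2]-c[:2]).T)<.06)]
        print("  top face span",np.ptp(t,axis=0).round(4),"z",np.median(t[:,2]).round(4), "centre",((t.max(0)+t.min(0))/2).round(4))
a=cv2.resize(I["top"][220:345,400:490],None,fx=4,fy=4,interpolation=2)[:500]
b=cv2.resize(I["top"][180:290,220:370],None,fx=2.9,fy=2.9,interpolation=2)
o=np.zeros((500,a.shape[1]+b.shape[1],3),np.uint8); o[:,:a.shape[1]]=a; o[:b.shape[0],a.shape[1]:]=b
cv2.imwrite("pics/crop1.png",o); print(o.shape)
```

```text
top (440, 243) red px 440.1 241.1 62 [ 0.5879 -0.3071  0.0348] span [0.0219 0.022  0.011 ]
  top face span [0.036  0.0361 0.0078] z 0.0346 centre [ 0.5863 -0.3068  0.0347]
top (440, 277) red px 441.0 276.0 130 [ 0.4983 -0.3047  0.0473] span [0.03   0.0315 0.0124]
  top face span [0.0471 0.0494 0.0079] z 0.047 centre [ 0.4972 -0.3052  0.0473]
top (447, 321) red px 448.9 321.0 279 [ 0.3886 -0.314   0.0779] span [0.0507 0.3344 1.1377]Traceback (most recent call last):
  File "<stdin>", line 11, in <module>
    return _methods._ptp(a, axis=axis, out=out, **kwargs)
           ~~~~~~~~~~~~~^^^^^^^^^^^^^^^^^^^^^^^^^^^^^^^^^
    umr_maximum(a, axis, None, out, keepdims),
    ~~~~~~~~~~~^^^^^^^^^^^^^^^^^^^^^^^^^^^^^^
ValueError: zero-size array to reduction operation maximum which has no identity
```

Run:
```python
from h import *
D={n:np.load(n+"1.npy") for n in("scene","top")}; I={n:cv2.imread(f"pics/{n}1.png") for n in D}
n="scene";C=cloud(n,D[n]);hsv=cv2.cvtColor(I[n],cv2.COLOR_BGR2HSV)
red=((hsv[...,0]<6)|(hsv[...,0]>174))&(hsv[...,1]>170)&(hsv[...,2]>90)
m=np.zeros_like(red); m[283:310,198:225]=red[283:310,198:225]
vv,uu=np.nonzero(m);print("scene red",uu.mean(),vv.mean(),np.median(C[m],0).round(4), "ray z.0475",pz(n,uu.mean(),vv.mean(),.0475).round(4),"top ray",pz("top",441,276,.0475).round(4))
a=cv2.resize(I["top"][225:340,400:490],None,fx=3.5,fy=3.5,interpolation=2)
b=cv2.resize(I["top"][205:265,245:365],None,fx=4,fy=4,interpolation=2)
c=cv2.resize(I["scene"][190:270,270:395],None,fx=3.8,fy=3.8,interpolation=2)
o=np.zeros((600,800,3),np.uint8)
for im,x,y in((a,0,0),(b,320,0),(c,320,250)): o[y:y+im.shape[0],x:x+im.shape[1]]=im[:600-y,:800-x]
cv2.imwrite("pics/crop1.png",o)
# refine port positions by depth: flange ring points z~.064, seal z~.105
for n in D:
    C=cloud(n,D[n])
    for g in((.49,-.02),(.55,.15)): pass
    for c in ([(332,243),(269,224)] if n=="top" else [(316,228),(372,204)]):
        w=C[c[1]-25:c[1]+25,c[0]-25:c[0]+25].reshape(-1,3)
        s=w[(w[:,2]>.095)&(w[:,2]<.115)]; print(n,c,len(s),"seal",s.mean(0).round(4),((s.max(0)+s.min(0))/2).round(4),np.ptp(s,axis=0).round(4))
```

```text
scene red 209.42424242424244 292.32575757575756 [ 0.5    -0.3064  0.0496] ray z.0475 [ 0.4984 -0.3046  0.0475] top ray [ 0.4982 -0.3046  0.0475]
scene (316, 228) 119 seal [ 0.564  -0.0355  0.102 ] [ 0.5626 -0.0331  0.1026] [0.0296 0.0324 0.015 ]
scene (372, 204) 102 seal [0.6072 0.1183 0.1025] [0.6064 0.12   0.1023] [0.0324 0.03   0.0145]
top (332, 243) 108 seal [ 0.5593 -0.0319  0.1026] [ 0.5606 -0.033   0.1032] [0.0295 0.0287 0.0162]
top (269, 224) 113 seal [0.6026 0.1206 0.1024] [0.604  0.1209 0.1037] [0.0296 0.0287 0.0174]
```

View pics/crop1.png

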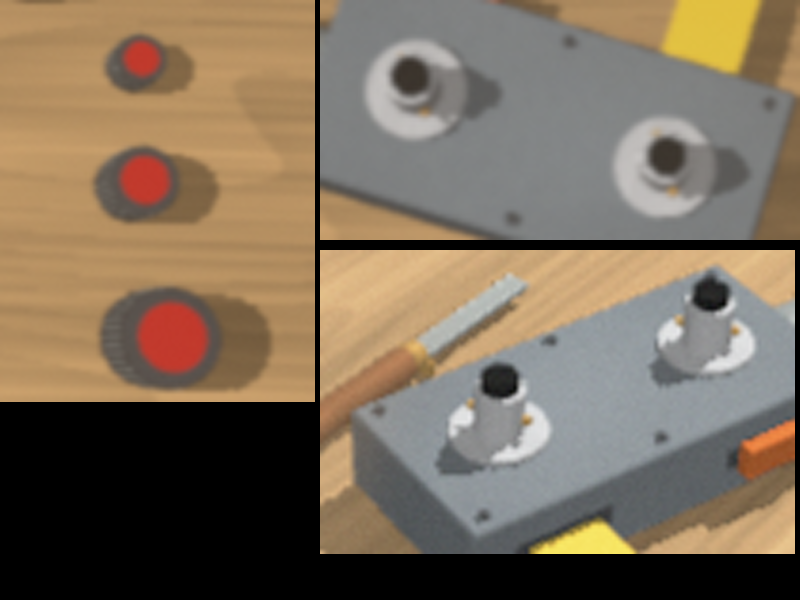

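The crop confirms it: the middle cap, about 50 mm wide and 47 mm tall by depth, is the one meant; the others are about 36 mm and 70 mm. The open right port's seal is at top (331.8,244.3) and scene (317.4,224.5). I'll refine those positions.

Run:
```python
from h import *
for n,(u0,v0),(fu,fv) in(("top",(332,244),(331,247)),("scene",(317,224),(317,233))):
    I=cv2.imread(f"pics/{n}1.png").astype(float)
    for rep,(u,v) in (("R",(u0,v0)),("L",(269,224) if n=="top" else (372,201))):
        g=I.max(2); w=g[v-7:v+8,u-7:u+8]; wt=np.clip(80-w,0,40)
        yy,xx=np.mgrid[v-7:v+8,u-7:u+8]; su,sv=(wt*xx).sum()/wt.sum(),(wt*yy).sum()/wt.sum()
        print(n,rep,"seal px",su.round(2),sv.round(2),(wt>20).sum(),pz(n,su,sv,.105).round(4))
    # predicted outlines error check: flange white, bbox
    m=(I.min(2)>150)&(np.ptp(I,axis=2)<25); mm=np.zeros_like(m); mm[fv-16:fv+17,fu-18:fu+19]=m[fv-16:fv+17,fu-18:fu+19]
    vv,uu=np.nonzero(mm); (c,ax,an)=cv2.minEnclosingCircle(np.c_[uu,vv].astype(np.float32)) +(0,); print("flange circ",c,ax,pz(n,*c,.064).round(4), uu.min(),uu.max(),vv.min(),vv.max())
o=[ray("top",331.75,244.25),ray("scene",317.4,224.5)]
A=np.c_[o[0][1],-o[1][1]]; s=np.linalg.lstsq(A,o[1][0]-o[0][0],rcond=None)[0]; print("tri seal",o[0][0]+s[0]*o[0][1],o[1][0]+s[1]*o[1][1])
o=[ray("top",441,276),ray("scene",209.42,292.33)]
A=np.c_[o[0][1],-o[1][1]]; s=np.linalg.lstsq(A,o[1][0]-o[0][0],rcond=None)[0]; print("tri cap",o[0][0]+s[0]*o[0][1],o[1][0]+s[1]*o[1][1])
```

```text
top R seal px 331.34 243.57 5 [ 0.56   -0.0313  0.105 ]
top L seal px 267.31 223.62 19 [0.6032 0.1217 0.105 ]
flange circ (330.3202209472656, 246.28089904785156) 12.630166053771973 [ 0.5607 -0.03    0.064 ] 318 340 234 258
scene R seal px 316.92 224.29 64 [ 0.5657 -0.036   0.105 ]
scene L seal px 372.35 201.55 56 [0.6085 0.1175 0.105 ]
flange circ (321.9516906738281, 231.72268676757812) 19.672822952270508 [ 0.5595 -0.0097  0.064 ] 303 335 217 248
tri seal [ 0.55956618 -0.03247935  0.09854093] [ 0.56209932 -0.02997412  0.09894169]
tri cap [ 0.49816915 -0.30467077  0.04735426] [ 0.49827182 -0.30455666  0.04733694]
```

```bash
cat > fit.py <<'E'
from h import *
from scipy.optimize import minimize
S=8
def hull(n,c,r,z0,z1,o):
    a=np.linspace(0,2*np.pi,60); f,cx,cy,R,t=K(n)
    P=np.array([[c[0]+r*np.cos(x),c[1]+r*np.sin(x),z] for z in(z0,z1) for x in a])@R.T+t
    q=np.c_[P[:,0]/P[:,2]*f+cx-o[0]+.5,P[:,1]/P[:,2]*f+cy-o[1]+.5]*S
    return cv2.convexHull((q*16).astype(np.int32))
def fit(n,I,parts,c0,u,v,h=17):
    o=(u-h,v-h); W=I[v-h:v+h+1,u-h:u+h+1].astype(float).max(2)
    def ren(c):
        m=np.full(((2*h+1)*S,)*2,0,np.uint8)
        for i,p in enumerate(parts): cv2.fillConvexPoly(m,hull(n,c,*p,o),i+1,shift=4)
        return [cv2.resize((m==i).astype(np.float32),(2*h+1,)*2,interpolation=cv2.INTER_AREA) for i in range(len(parts)+1)]
    def cost(c):
        A=np.stack([x.ravel() for x in ren(c)],1); s=np.linalg.lstsq(A,W.ravel(),rcond=None)[0]
        return np.sum(np.minimum(np.abs(A@s-W.ravel()),60))
    r=minimize(cost,c0,method="Nelder-Mead",options=dict(initial_simplex=np.array(c0)+[[0,0],[.005,0],[0,.005]]))
    return r.x.round(4),round(r.fun)
E
python3 - <<'E'
from fit import *
port=[(.026,.060,.064),(.016,.064,.096),(.012,.096,.105)]
for n,ps in(("top",[(331,245,.56,-.031),(269,227,.604,.121)]),("scene",[(317,231,.56,-.031),(372,208,.604,.121)])):
    I=cv2.imread(f"pics/{n}1.png")
    for u,v,x,y in ps:
        for fr in(.024,.026,.028):
            port[0]=(fr,.060,.064); print(n,u,fr,fit(n,I,port,(x,y),u,v))
    u,v=(440,277) if n=="top" else (211,299)
    print("cap",fit(n,I,[(.025,0,.0475),(.016,.0474,.0475)],(.498,-.305),u,v,14))
E
```

```text
top 331 0.024 (array([ 0.5594, -0.031 ]), 20640)
top 331 0.026 (array([ 0.5602, -0.0306]), 18381)
top 331 0.028 (array([ 0.5604, -0.0309]), 16260)
top 269 0.024 (array([0.6032, 0.1233]), 21085)
top 269 0.026 (array([0.6033, 0.1233]), 18646)
top 269 0.028 (array([0.6039, 0.123 ]), 16267)
cap (array([ 0.4976, -0.3054]), 12266)
scene 317 0.024 (array([ 0.5605, -0.0309]), 22317)
scene 317 0.026 (array([ 0.5604, -0.0312]), 22042)
scene 317 0.028 (array([ 0.5602, -0.031 ]), 21775)
scene 372 0.024 (array([0.6035, 0.1233]), 31744)
scene 372 0.026 (array([0.6036, 0.1234]), 31566)
scene 372 0.028 (array([0.6036, 0.1234]), 31359)
cap (array([ 0.4985, -0.3055]), 10640)
```

>>> play_rows:
  increments:
    - [[0,0,0],[0,0,0],0]

```text
time: 0.2
ee_pos: [0.2291, -0.4999, 0.2498]
tcp_rot: [-180.0, 0.0, 24.6]
wrist_force: [-0.3, -0.6, 0.4]
opening: 0.0855
grasp_force: 0.0
```

>>> play_rows:
  increments:
    - [[20,-4,0],[0,0,1.5],0]
    - [[55,-11,0],[0,0,4],0]
    - [[95,-19,0],[0,0,7],0]
    - [[135,-27,0],[0,0,10],0]
    - [[175,-35,0],[0,0,13],0]
    - [[215,-43,0],[0,0,16],0]
    - [[255,-51,0],[0,0,19],0]
    - [[290,-58,0],[0,0,22],0]
    - [[315,-63,0],[0,0,24],0]
    - [[325.8,-65.2,20],[0,0,24.6],0]
    - [[325.8,-65.2,60],[0,0,24.6],0]
    - [[325.8,-65.2,100],[0,0,24.6],0]
    - [[325.8,-65.2,120],[0,0,24.6],0]
    - [[325.8,-65.2,120],[0,0,24.6],0]
    - [[325.8,-65.2,120],[0,0,24.6],0]

```text
time: 1.7
ee_pos: [0.4982, -0.305, 0.1309]
tcp_rot: [-180.0, 0.0, 0.0]
wrist_force: [0.5, -0.3, 1.5]
opening: 0.0851
grasp_force: 0.0
```

>>> play_rows:
  increments:
    - [[0,0,20],[0,0,0],0]
    - [[0,0,45],[0,0,0],0]
    - [[0,0,70],[0,0,0],0]
    - [[0,0,90],[0,0,0],0]
    - [[0,0,100],[0,0,0],0]
    - [[0,0,100],[0,0,0],0]
    - [[0,0,100],[0,0,0],0.3]
    - [[0,0,100],[0,0,0],0.5]
    - [[0,0,100],[0,0,0],1]
    - [[0,0,100],[0,0,0],1]
    - [[0,0,100],[0,0,0],1]
    - [[0,0,100],[0,0,0],1]
    - [[0,0,100],[0,0,0],1]
    - [[0,0,100],[0,0,0],1]
  grip_force: 60

```text
time: 3.1
ee_pos: [0.499, -0.3054, 0.0321]
tcp_rot: [179.9, -0.1, 0.0]
wrist_force: [-0.1, 1.4, 6.3]
opening: 0.0492
grasp_force: 62.5
```

>>> play_rows:
  increments:
    - [[0,0,-15],[0,0,0],1]
    - [[0,0,-50],[0,0,0],1]
    - [[0,0,-90],[0,0,0],1]
    - [[0,0,-130],[0,0,0],1]
    - [[0,0,-155],[0,0,0],1]
    - [[3,-15,-160],[0,0,0],1]
    - [[10,-45,-160],[0,0,0],1]
    - [[19,-85,-160],[0,0,0],1]
    - [[28,-125,-160],[0,0,0],1]
    - [[37,-165,-160],[0,0,0],1]
    - [[46,-205,-160],[0,0,0],1]
    - [[55,-240,-160],[0,0,0],1]
    - [[60,-264,-160],[0,0,0],1]
    - [[62.1,-274,-160],[0,0,0],1]
    - [[62.1,-274,-160],[0,0,0],1]
    - [[62.1,-274,-160],[0,0,0],1]
    - [[62.1,-274,-160],[0,0,0],1]

```text
time: 4.8
ee_pos: [0.5599, -0.0319, 0.1902]
tcp_rot: [180.0, 0.0, -0.0]
wrist_force: [-0.1, 0.1, -2.0]
opening: 0.0491
grasp_force: 62.5
```

Run:
```python
from h import *
o=telemetry.get_obs(); print(o["ee_pos"],o["tcp_rot"],o["wrist_force"],o["torque"],o["q"])
p,_=camera("scene"); a=cv2.resize(p[110:270,240:420],None,fx=3.6,fy=3.6,interpolation=2); cv2.imwrite("pics/c2.png",a[...,::-1])
print(proj("scene",[o["ee_pos"][0],o["ee_pos"][1],o["ee_pos"][2]-.031]))
```

```text
[ 0.55989029 -0.0319075   0.19020457] [ 1.79987728e+02  1.53126709e-02 -4.48054919e-02] [-0.07001822  0.1123775  -1.97217951] [-0.0091813  -0.01835879 -0.00995522] [-3.25547405e+00  5.64642214e+00  4.13934717e+00  8.85075263e+01
 -1.31104631e-02  1.76789331e+02]
(np.float64(316.47143275961656), np.float64(203.08690284920016))
```

View pics/c2.png

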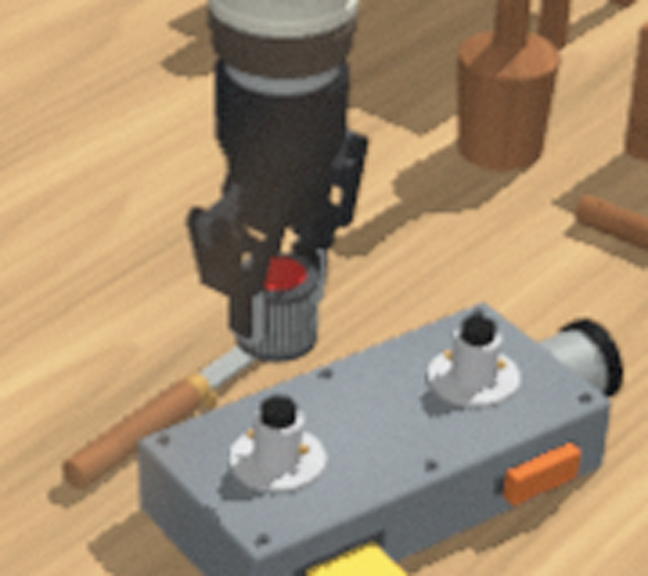

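The cap is held upright, mouth at crop (282,335), above the right port at crop (278,410). Now I lower it onto the spigot.

>>> play_rows:
  increments:
    - [[0.4,-0.9,10],[0,0,0],1]
    - [[0.4,-0.9,25],[0,0,0],1]
    - [[0.4,-0.9,40],[0,0,0],1]
    - [[0.4,-0.9,48],[0,0,0],1]
    - [[0.4,-0.9,54],[0,0,0],1]
    - [[0.4,-0.9,58],[0,0,0],1]
    - [[0.4,-0.9,62],[0,0,0],1]
    - [[0.4,-0.9,66],[0,0,0],1]
    - [[0.4,-0.9,66],[0,0,0],1]

```text
time: 5.75
ee_pos: [0.5605, -0.03, 0.1239]
tcp_rot: [-180.0, 0.0, 0.0]
wrist_force: [0.6, 0.6, -1.8]
opening: 0.0488
grasp_force: 62.5
```

>>> play_rows:
  increments:
    - [[0,0.5,4],[0,0,0],1]
    - [[0,0.5,8],[0,0,0],1]
    - [[0,0.5,11],[0,0,0],1]
    - [[0,0.5,13],[0,0,0],1]
    - [[0,0.5,14],[0,0,0],1]
    - [[0,0.5,14],[0,0,0],1]

```text
time: 6.35
ee_pos: [0.5606, -0.0306, 0.1105]
tcp_rot: [180.0, -0.0, 0.0]
wrist_force: [-1.0, -0.2, 0.4]
opening: 0.0485
grasp_force: 62.8
```

>>> play_rows:
  increments:
    - [[0,0,1],[0,0,0],1]
    - [[0,0,2],[0,0,0],1]
    - [[0,0,2],[0,0,0],1]

```text
time: 6.65
ee_pos: [0.5609, -0.0307, 0.1095]
tcp_rot: [180.0, -0.1, 0.0]
wrist_force: [-2.6, -0.9, 7.7]
opening: 0.0488
grasp_force: 63.7
```

>>> play_rows:
  increments:
    - [[0,0,0],[0,0,-4],1]
    - [[0,0,0],[0,0,-8],1]
    - [[0,0,0],[0,0,-8],1]

```text
time: 6.95
ee_pos: [0.5606, -0.0305, 0.1081]
tcp_rot: [-180.0, 0.0, 8.1]
wrist_force: [-0.8, -0.0, -2.3]
opening: 0.0488
grasp_force: 62.7
```

>>> play_rows:
  increments:
    - [[0,0,0],[0,0,-4],1]
    - [[0,0,0],[0,0,-8],1]
    - [[0,0,0],[0,0,-8],1]

```text
time: 7.25
ee_pos: [0.5605, -0.0305, 0.1081]
tcp_rot: [-180.0, 0.0, 16.0]
wrist_force: [0.2, -0.2, -1.4]
opening: 0.0491
grasp_force: 62.6
```

>>> play_rows:
  increments:
    - [[0,0,1],[0,0,0],1]
    - [[0,0,2.5],[0,0,0],1]
    - [[0,0,4],[0,0,0],1]
    - [[0,0,4],[0,0,0],1]

```text
time: 7.65
ee_pos: [0.5604, -0.0305, 0.1039]
tcp_rot: [-180.0, 0.0, 16.0]
wrist_force: [1.4, -0.6, -1.9]
opening: 0.0487
grasp_force: 62.6
```

```bash
python3 -c "
from h import *
o=telemetry.get_obs(); print(o['ee_pos'],o['tcp_rot'],o['wrist_force'],o['torque'])"
```

```text
[ 0.56039678 -0.03049904  0.10393733] [-1.79990103e+02  2.59971620e-02  1.59819497e+01] [ 1.37253226 -0.59768773 -1.89904484] [-0.0464567   0.03436591  0.00767333]
```

The keyways have dropped over the pins: 5 mm lower with no resistance. Now I push it home.

>>> play_rows:
  increments:
    - [[0,0,2],[0,0,0],1]
    - [[0,0,4],[0,0,0],1]
    - [[0,0,6],[0,0,0],1]
    - [[0,0,8],[0,0,0],1]
    - [[0,0,9],[0,0,0],1]
    - [[0,0,9],[0,0,0],1]

```text
time: 8.25
ee_pos: [0.5607, -0.0305, 0.0962]
tcp_rot: [180.0, -0.1, 16.0]
wrist_force: [-4.4, -0.2, 7.7]
opening: 0.049
grasp_force: 63.5
```

>>> play_rows:
  increments:
    - [[0,0,1],[0,0,0],1]
    - [[0,0,2],[0,0,0],1]
    - [[0,0,2],[0,0,0],1]

```text
time: 8.55
ee_pos: [0.5607, -0.0305, 0.0961]
tcp_rot: [180.0, -0.1, 16.0]
wrist_force: [-10.1, 1.1, 21.5]
opening: 0.0487
grasp_force: 65.1
```

>>> play_rows:
  increments:
    - [[-0.5,-0.1,0],[0,0,0],1]
    - [[-1,-0.3,0],[0,0,0],1]
    - [[-1,-0.3,0],[0,0,0],1]

```text
time: 8.85
ee_pos: [0.5606, -0.0305, 0.0961]
tcp_rot: [179.9, -0.2, 16.0]
wrist_force: [-4.1, 0.9, 18.6]
opening: 0.0488
grasp_force: 64.6
```

Run:
```python
from h import *
Cs=[];
for i in range(6):
    p,d=camera("scene"); Cs.append(d)
I=p[...,::-1]; hsv=cv2.cvtColor(np.ascontiguousarray(I),cv2.COLOR_BGR2HSV)
red=((hsv[...,0]<6)|(hsv[...,0]>174))&(hsv[...,1]>170)&(hsv[...,2]>60)
m=np.zeros_like(red); m[195:250,295:345]=red[195:250,295:345]
z=[np.median(cloud("scene",d)[m],0) for d in Cs]; vv,uu=np.nonzero(m); print(m.sum(),uu.mean(),vv.mean(),np.round(z,4), proj("scene",[.5603,-.031,.1115]))
o=telemetry.get_obs(); print(o['ee_pos'],o['tcp_rot'],o['wrist_force'],o['torque'])
cv2.imwrite("pics/c3.png",cv2.resize(I[170:270,260:400],None,fx=5.5,fy=5.5,interpolation=2))
```

```text
38 320.0263157894737 220.10526315789474 [[ 0.5681 -0.0283  0.1133]
 [ 0.568  -0.0273  0.1131]
 [ 0.5685 -0.0266  0.113 ]
 [ 0.5683 -0.0286  0.1136]
 [ 0.5683 -0.0273  0.1132]
 [ 0.5681 -0.0289  0.1139]] (np.float64(316.58061047913094), np.float64(220.0293865256613))
[ 0.56064063 -0.03050382  0.09606748] [179.92491546  -0.23523579  16.02330546] [-4.49479319  0.29527346 19.56286463] [0.04261193 0.94339382 0.00926786]
```

View pics/c3.png

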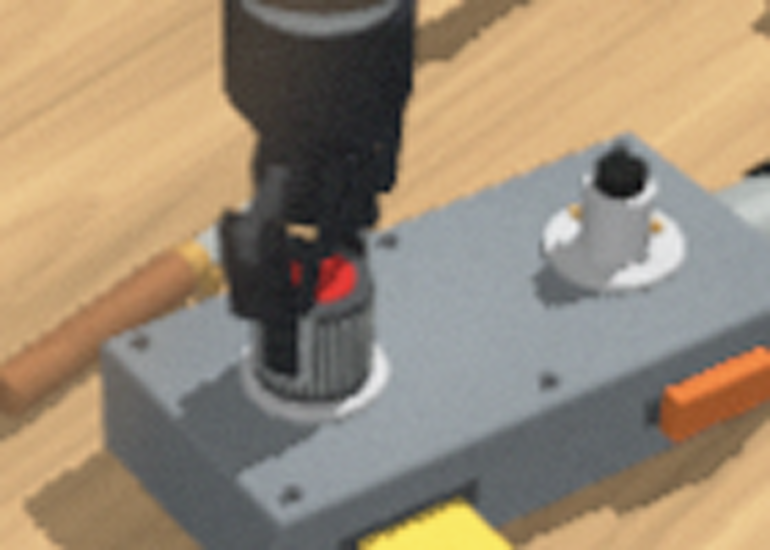

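The picture shows the rim sitting on the white flange at crop (315,400). The cap top measures about 0.111 m (bias removed), against 0.1115 m when home. The 20 N push meets a hard stop, so it is home.

```bash
python3 -c "
from h import *
print(workorder.job_done())"
```

```text
the job is handed in; nothing more can be done
None
```

I put the 50 mm cap on the open right port, turned it until its keyways dropped over the pins, and pushed it home. I handed the job in at about 9 s with the arm still holding it down at about 20 N; the hand-in returned no verdict.

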